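Snap the damp box shut all round

ROBOT

A 6-joint arm with a two-finger parallel gripper is mounted at the origin on the work surface. World frame = base frame: x ahead of the robot, y to its left, z up, the work surface at z = 0. Lengths are in m, angles in rad, forces in N, time in s.
With the tool pointing down it reaches from about 0.325 to 0.9 m from the base axis. Payload 6.1 kg.
Tool frame: the origin (TCP) lies midway between the tips of the shut fingers; the grasp point (between the pads) lies 19 mm behind it; z points along the fingers, y is the direction in which the jaws open and shut (so a half turn about z gives the same grasp; the last joint's range is limited). The gripper opens to 85 mm and grips with 20 to 120 N. Pads are 22 mm wide; open, the fingers measure 114 mm over their backs; the gripper's body (76 mm by 85 mm) begins 54 mm behind the grasp point. The pads swing forward as they close: fully open they stand 13 mm farther back than shut.
Start: joints at [-1.407, 0.22, 1.526, -0, 1.395, -0.126], TCP at [0.179, -0.599, 0.231] pointing down, gripper open.
Joint ranges: [-2.98, 2.98], [-0.91, 2.08], [0.09, 2.57], [-1.24, 4.39], [0.2, 2.65], [-2.68, 2.68]. Speed limits (rad/s): [2.57, 2.57, 3.01, 3.14, 3.14, 3.14].

INTERFACE

Orientations are given as a rotation vector (axis times angle).
In Python, from plant import env, get_image, camera_model, ticket gives the robot as it stands. The module is installed in compiled form; this text tells all that it offers.
- The arm moves only by the tool play_rows, never from a script. Its argument "targets" is a list of rows, each an object with "translation": the shift along the tool's x, y, z in cm, a list of three; "twist": the turn, a rotation vector about the tool's x, y, z in degrees, a list of three. In form: [{"translation": [x, y, z], "twist": [wx, wy, wz]}, ...]. A call has 1 to 10 rows; each row shifts and turns the commanded pose from where the row before left it, along the tool's axes as they then stand; what a row does not reach is not made up. A row lasts 1/12 s, in which the tool goes at most 41.7 mm and 7.16 degrees, less where a joint would pass 70% of its speed; a pose out of reach is approached as far as the arm can. A call with a gripper value outside its range is refused whole. "jaw" is the opening, from -1 (shut) to 1 (fully open), so that 0 is half open, set as the call begins (left out, the last holds). The fingers move at their own pace and stop on an object; the grip force is fixed at half the most. Time passes only in rows, so rows that do not move let the fingers close. It gives the time, the measured TCP pose, the force and the opening at its end, in the units of the state.
- env.state(): the state, without advancing time (a new reading comes with each control period).
- get_image(name): name is "side" or "top" or "wrist"; returns (picture, depth): 400x640x3 uint8, red, green, blue; 400x640 float32, m along the optical axis (not along the pixel's ray), 0 where there is no reading.
- camera_model(name): a dict with "mtx" (3x3 intrinsics, pixels), "k1" (the pictures are not rectified: a ray, as slopes to the right and down, at radius r is drawn at 1 + k1 r^2 times it, then the intrinsics apply), "rvec" (rotation vector, rad) and "tvec" (3), from world to camera coordinates, as OpenCV has them. Camera axes: x right, y down, z forward; pixel columns grow to the right and rows downward; lengths in m; the calibration is good to about 2 mm. A picture is of the moment at which its call begins: read the wrist's pose just before it. camera_model takes no time and is no camera call; for the wrist camera it gives the pose at the moment of the call.
- ticket.finish_job(): hands the job in, once; it reports no verdict.
The state is a dict: "clock": time; "qpos": joint angles; "joint_velocities": joint speeds; "joint_torque": joint torques, N m; "tool_pos": TCP position; "tcp_rot": TCP orientation; "wrist_force": force on the tool from outside, world axes, zero at the start; "ft_torque": the same for the moment, N m; "width": finger opening in m.
Only numpy, scipy, OpenCV 4.12 (cv2) and the standard library are available. Lean on these libraries where they do the work, as an engineer would, in place of code of your own. Each camera call takes 0.05 s, during which the arm holds its last target.

TASK

The lid lies on the damp box, but none of its four sides has been snapped down. With the fingertips, press its rim down all the way round, one side after another, until all four sides have clicked shut. Do not pick up, tip or push the box along the table, and leave everything else standing where it is.

Things in the scene. Friction and masses are not known exactly. Their poses are not given: they have to be found in the camera images.
- damp_box: loose clear plastic tub, 144 (x) x 194 (y) mm, about 1.0 to 1.7 kg full, under a cream lid 158 x 208 mm. Origin: centre of its underside; z up, x away from the robot at yaw 0. The lid's flat middle (92 x 142 mm, top 83 mm above the table) and its four corners (top 84 mm) are seated and rigid. Between the corners the rim of each side is a springy section of its own, now tilted up.
- front_bead (a point): the front rim section, the long side nearest the robot (box -x): mid-length, top of its bead (ridge 9 mm wide along the outer edge, where to press). Moves with the section. Section 147 mm long; its bead runs along box y at box x = -73 mm. Bead top about 95 mm above the table when sprung up, 89 mm when shut; hinge line 26 mm inward of the bead, on the edge of the lid's middle.
- front (a joint): how far the front section is pressed down: 0 sprung up, 0.24 rad shut. Over-centre: pressed straight down on the bead it resists with about 9 N when fully up, less as it goes down, snaps shut by itself past half-way (0.12 rad, 3 mm at the bead) and then stays; let go earlier it springs back up. At 0.24 it stops hard on the rigid tub.
- back_bead (a point): the back rim section, the long side farthest from the robot (box +x): mid-length, top of its bead (ridge 9 mm wide along the outer edge, where to press). Moves with the section. Section 147 mm long; its bead runs along box y at box x = +73 mm. Bead top about 95 mm above the table when sprung up, 89 mm when shut; hinge line 26 mm inward of the bead, on the edge of the lid's middle.
- back (a joint): how far the back section is pressed down: 0 sprung up, 0.24 rad shut. Over-centre: pressed straight down on the bead it resists with about 9 N when fully up, less as it goes down, snaps shut by itself past half-way (0.12 rad, 3 mm at the bead) and then stays; let go earlier it springs back up. At 0.24 it stops hard on the rigid tub.
- left_bead (a point): the left rim section, the short side to the robot's left (box +y): mid-length, top of its bead (ridge 9 mm wide along the outer edge, where to press). Moves with the section. Section 97 mm long; its bead runs along box x at box y = +98 mm. Bead top about 95 mm above the table when sprung up, 89 mm when shut; hinge line 26 mm inward of the bead, on the edge of the lid's middle.
- left (a joint): how far the left section is pressed down: 0 sprung up, 0.24 rad shut. Over-centre: pressed straight down on the bead it resists with about 9 N when fully up, less as it goes down, snaps shut by itself past half-way (0.12 rad, 3 mm at the bead) and then stays; let go earlier it springs back up. At 0.24 it stops hard on the rigid tub.
- right_bead (a point): the right rim section, the short side to the robot's right (box -y): mid-length, top of its bead (ridge 9 mm wide along the outer edge, where to press). Moves with the section. Section 97 mm long; its bead runs along box x at box y = -98 mm. Bead top about 95 mm above the table when sprung up, 89 mm when shut; hinge line 26 mm inward of the bead, on the edge of the lid's middle.
- right (a joint): how far the right section is pressed down: 0 sprung up, 0.24 rad shut. Over-centre: pressed straight down on the bead it resists with about 9 N when fully up, less as it goes down, snaps shut by itself past half-way (0.12 rad, 3 mm at the bead) and then stays; let go earlier it springs back up. At 0.24 it stops hard on the rigid tub.
- rib: wooden kidney-shaped rib lying flat beside the box, 94 x 44 x 8 mm, origin under its centre; leave alone
- cutter: steel ring cutter standing beside the box, 72 mm across, 28 mm high, origin under its centre; leave alone
- loop_tool: wooden loop tool lying beside the box, 180 mm long along its x, 13 mm high, origin at table level near its middle; leave alone
- glaze_jar: small closed glaze jar beside the box, 48 mm across, 62 mm high, origin under its centre; leave alone
- brush_pot: dark pot full of brushes, pot 86 mm across and 110 mm high, brush heads spread to about 130 mm across, 260 mm high, origin under its centre; leave alone
- bowl_stack: stack of three scalloped bowls, 145 mm across, 95 mm high, origin under its centre; leave alone
- water_cup: white cup, 76 mm across, 85 mm high, origin under its centre; leave alone
Mind the look-alikes: they are no part of the job. Leave any green or orange look-alike of the damp_box alone.

How it is judged:
At the end, for the whole second after the job is handed in: all four rim sections are shut (joint over 0.20 rad of 0.24), the box stands flat and at rest within 30 mm of where it stood, and every other thing is within 30 mm of where it stood (value of joint each of front, back, left, right above 0.2 rad and distance of each of damp_box, rib, cutter, loop_tool, glaze_jar, brush_pot, bowl_stack, water_cup from where it was at the start of the episode below 0.03 m and height (world z) of damp_box below 0.006 m and angle between damp_box's own z axis and vertical below 0.05 rad and linear speed of damp_box below 0.02 m/s); the robot touches nothing.
It fails at once if the damp box is lifted off the table (height (world z) of damp_box above 0.012 m).
It fails at once if the damp box is tipped (angle between damp_box's own z axis and vertical above 0.12 rad).
It fails at once if the damp box is pushed along the table (distance of damp_box from where it was at the start of the episode above 0.03 m).
It fails at once if another thing is moved, knocked over or picked up (distance of any of rib, cutter, loop_tool, glaze_jar, brush_pot, bowl_stack, water_cup from where it was at the start of the episode above 0.03 m or angle between any of rib, cutter, loop_tool, glaze_jar, brush_pot, bowl_stack, water_cup's own z axis and vertical above 0.5 rad).
It also fails if it takes over 40 s, if anything falls off the work surface, if the arm or the gripper's body presses on something with over 40 N, if the wrist force passes 120 N, or if a joint passes its speed limit or range.

## Working session

There is one attempt and no reset: what is moved stays moved. The work goes in short steps, Python scripts to look and compute and a tool call to move; the robot and the scene stay as the last step left them, time stands still between calls to the robot, and variables do not carry over. Pictures are saved under pics/ and viewed, and the job is handed in when it is done.

Besides the shell and the picture viewer there is one more tool, called after ">>>" as name(argument=value, ...), one argument or row to a line, values as JSON. play_rows: Moves the arm, as the interface text tells. Its arguments: {"type":"object","properties":{"targets":{"type":"array"},"jaw":{"type":"number"}},"required":["targets"]}

```bash
mkdir -p pics; cat > h.py <<'E'
import numpy as np, cv2
from plant import env,get_image,camera_model,ticket
def grab(n,tag):
    m=camera_model(n); im,d=get_image(n)
    cv2.imwrite(f'pics/{tag}.png',im[:,:,::-1]); np.savez(f'{tag}.npz',im=im,d=d,**{k:np.array(v) for k,v in m.items()})
    return im,d,m
def load(tag):
    return np.load(f'{tag}.npz')
def cloud(z):
    d=z['d'];K=z['mtx'];k1=float(z['k1'])
    v,u=np.mgrid[0:400,0:640].astype(float)
    p=np.stack([u,v],-1).reshape(-1,1,2)
    xy=cv2.undistortPoints(p,K,np.array([k1,0,0,0,0])).reshape(400,640,2)
    P=np.dstack([xy*d[...,None],d])
    R=cv2.Rodrigues(np.array(z['rvec']))[0]
    W=(P-np.array(z['tvec']).ravel())@R
    W[d<=0]=np.nan
    return W
E
python3 - <<'E'
from h import *
s=env.state(); print(s)
for n in('top','side'):
    im,d,m=grab(n,n+'0'); print(n,m)
E
```

```text
{'clock': 0.0, 'qpos': array([-1.40710523e+00,  2.21180283e-01,  1.52763421e+00, -3.28598666e-05,
        1.39467994e+00, -1.26063728e-01]), 'joint_velocities': array([ 0.00021744,  0.00024343,  0.00142766, -0.00033365, -0.00089726,
       -0.00118345]), 'joint_torque': array([-2.49666336e-04, -4.96901929e+01, -3.89392447e+01, -1.47505139e-04,
        1.11010004e-02,  5.25742522e-06]), 'tool_pos': array([ 0.17848128, -0.59834066,  0.2302154 ]), 'tcp_rot': array([-3.10679787e+00, -4.53289843e-01,  1.06934440e-04]), 'wrist_force': array([-0.15917312,  0.0291072 ,  0.81054607]), 'ft_torque': array([ 0.0301928 , -0.03838899,  0.00571273]), 'width': 0.08529201857530028}
top {'mtx': array([[503.64413785,   0.        , 322.06417571],
       [  0.        , 503.64413785, 195.51194724],
       [  0.        ,   0.        ,   1.        ]]), 'k1': -0.012384260934953529, 'rvec': array([ 2.13312986, -2.08625324,  0.21128538]), 'tvec': array([-0.0094156 ,  0.49570453,  1.63104158])}
side {'mtx': array([[439.2174014 ,   0.        , 320.84125905],
       [  0.        , 439.2174014 , 198.65439088],
       [  0.        ,   0.        ,   1.        ]]), 'k1': -0.09624221434978474, 'rvec': array([ 2.28325573, -0.11439613,  0.06050495]), 'tvec': array([-0.51615953,  0.08755309,  1.52845252])}
```

View pics/top0.png

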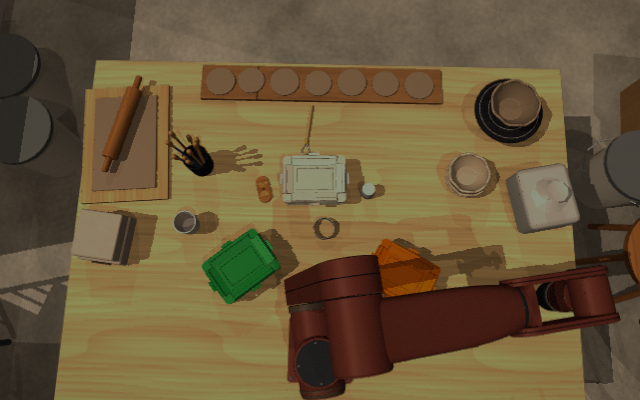

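View pics/side0.png

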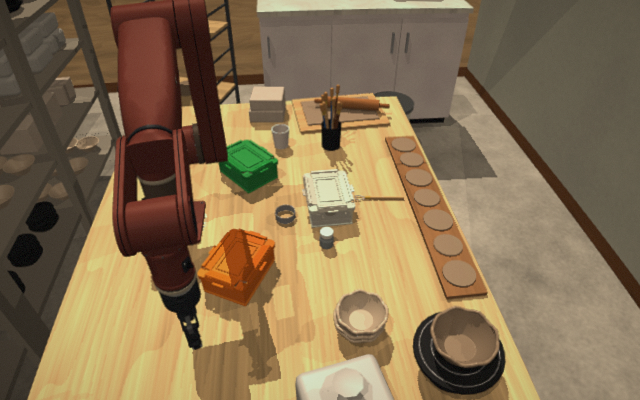

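Candidates in the top view are the cream-lidded clear box (314,178), green box (241,265), orange box (405,268), beige block (103,237) and white canister (543,197). By the description it is the cream one, with the rib, cutter, jar and loop tool around it. I'll check that in a crop and measure it.

```bash
python3 - <<'E'
from h import *
z=load('top0');im=z['im']
cv2.imwrite('pics/crop.png',cv2.resize(im[95:250,240:395,::-1],None,fx=3.8,fy=3.8,interpolation=cv2.INTER_CUBIC))
W=cloud(z)
for n,(u,v) in dict(box=(314,178),jar=(368,190),ring=(326,228),rib=(264,188),pot=(198,160),bowl=(470,175),cup=(185,222),table=(400,210)).items(): print(n,W[v,u].round(4))
reg=np.zeros((400,640),bool);reg[130:225,265:365]=1
h=W[...,2]; m=reg&(h>0.06)&(h<0.12)
n,l,st,_=cv2.connectedComponentsWithStats(m.astype(np.uint8));k=1+np.argmax(st[1:,4]);m=l==k
P=W[m];print(m.sum(),np.nanpercentile(P[:,2],[1,5,25,50,75,95,99]))
r=cv2.minAreaRect(P[:,:2].astype(np.float32)*1000);print(r)
print(cv2.boxPoints(r))
E
```

```text
box [0.5485 0.0294 0.0795]
jar [ 0.5153 -0.1507  0.0632]
ring [ 0.3943 -0.0139 -0.0018]
rib [0.5271 0.2025 0.0071]
pot [0.5867 0.4036 0.1342]
bowl [ 0.5783 -0.4963  0.047 ]
cup [0.4036 0.4671 0.0026]
table [ 0.4615 -0.2656  0.0011]
3107 [0.07442212 0.07769938 0.08224612 0.08534338 0.08943674 0.09627845
 0.10016847]
((547.2149047851562, 27.700180053710938), (181.47549438476562, 228.07095336914062), 1.2659775018692017)
[[453.97983  139.7031  ]
 [459.01877  -88.312195]
 [640.44995  -84.302734]
 [635.411    143.71255 ]]
```

View pics/crop.png

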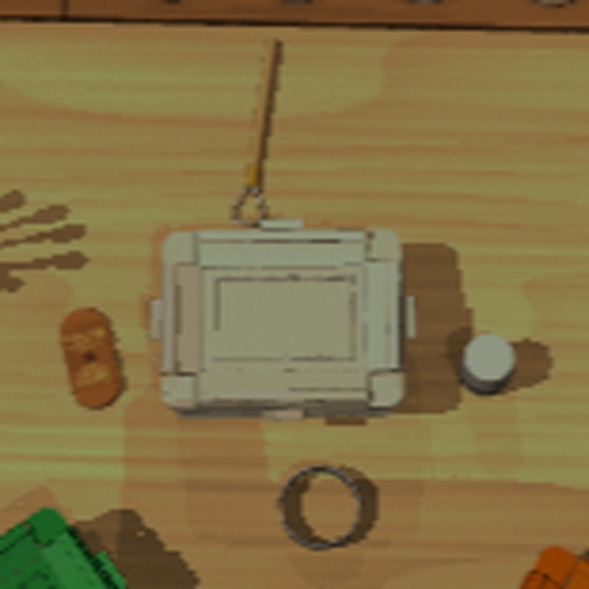

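The crop confirms the cream lid (crop 165–402 × 228–410). The rib is left of it, the jar right, the cutter in front, and the loop tool behind it. Next I compute the pose from the lid outline.

```bash
cat >> h.py <<'E'
def ray(z,uv,h):
    uv=np.array(uv,float).reshape(-1,1,2)
    xy=cv2.undistortPoints(uv,np.array(z['mtx']),np.array([float(z['k1']),0,0,0,0])).reshape(-1,2)
    R=cv2.Rodrigues(np.array(z['rvec']))[0];t=np.array(z['tvec']).ravel()
    C=-R.T@t; D=np.c_[xy,np.ones(len(xy))]@R
    return C+D*((h-C[2])/D[:,2])[:,None]
E
python3 - <<'E'
from h import *
z=load('top0')
c=np.array([(163,230),(403,230),(403,408),(163,410)])/3.8+[240,95]
w=ray(z,c-.4,0.084);print(w.round(4),w.mean(0))
print(np.linalg.norm(w-np.roll(w,-1,0),axis=1))
a=(w[0]+w[3]-w[1]-w[2]);print('yaw of y axis',np.degrees(np.arctan2(-a[0],a[1])))
b=(w[0]+w[1]-w[3]-w[2]);print('x',np.degrees(np.arctan2(b[1],b[0])))
s=env.state();R=cv2.Rodrigues(s['tcp_rot'])[0];print(R.round(3))
m=camera_model('wrist');Rc=cv2.Rodrigues(m['rvec'])[0];C=-Rc.T@m['tvec'];print('wristcam in tool',R.T@(C-s['tool_pos']),(R.T@Rc.T).round(3),m['mtx'][0,0])
E
```

```text
[[ 0.6235  0.1362  0.084 ]
 [ 0.628  -0.0741  0.084 ]
 [ 0.4691 -0.0762  0.084 ]
 [ 0.4628  0.13    0.084 ]] [0.54586288 0.02897827 0.084     ]
[0.21036626 0.15891615 0.20624373 0.16078203]
yaw of y axis 1.477972736225887
x 1.4900460999062513
[[ 0.958  0.286 -0.   ]
 [ 0.286 -0.958  0.002]
 [ 0.    -0.002 -1.   ]]
wristcam in tool [ 0.07164687 -0.00030247 -0.14184605] [[-0.    -0.96  -0.279]
 [ 1.    -0.    -0.   ]
 [-0.    -0.279  0.96 ]] 346.2368160637406
```

>>> play_rows(
  targets=[
    {"translation": [0,0,-1],"twist": [0,0,5]},
    {"translation": [0,0,-1],"twist": [0,0,5]},
    {"translation": [0,0,-1],"twist": [0,0,5]},
    {"translation": [1.9,-3.1,0],"twist": [0,0,0]},
    {"translation": [1.9,-3.1,0],"twist": [0,0,0]},
    {"translation": [1.9,-3.1,0],"twist": [0,0,0]},
    {"translation": [1.9,-3.1,0],"twist": [0,0,0]},
    {"translation": [1.9,-3.1,0],"twist": [0,0,0]},
    {"translation": [1.9,-3.1,0],"twist": [0,0,0]},
    {"translation": [1.9,-3.1,0],"twist": [0,0,0]},
  ],
  jaw=-1,
)

```text
clock: 0.93
tool_pos: [0.3058, -0.3765, 0.2609]
tcp_rot: [-3.141, -0.043, 0.0]
wrist_force: [1.0, 0.3, 0.1]
width: -0.0001
```

>>> play_rows(
  targets=[
    {"translation": [1.9,-3.1,0],"twist": [0,0,0]},
    {"translation": [1.9,-3.1,0],"twist": [0,0,0]},
    {"translation": [1.9,-3.1,0],"twist": [0,0,0]},
    {"translation": [1.9,-3.1,0],"twist": [0,0,0]},
    {"translation": [1.9,-3.1,0],"twist": [0,0,0]},
    {"translation": [1.9,-3.1,0],"twist": [0,0,0]},
    {"translation": [1.9,-3.1,0],"twist": [0,0,0]},
    {"translation": [1.9,-3.1,0],"twist": [0,0,0]},
    {"translation": [1.9,-3.1,0],"twist": [0,0,0]},
    {"translation": [1.9,-3.1,0],"twist": [0,0,0]},
  ],
)

```text
clock: 1.77
tool_pos: [0.487, -0.0612, 0.2611]
tcp_rot: [-3.141, -0.044, 0.0]
wrist_force: [0.6, 0.0, -0.2]
width: -0.0002
```

>>> play_rows(
  targets=[
    {"translation": [1.9,-3.1,0],"twist": [0,0,0]},
    {"translation": [1.9,-3.1,0],"twist": [0,0,0]},
    {"translation": [1.9,-3.1,0],"twist": [0,0,0]},
    {"translation": [0,0,0],"twist": [0,0,0]},
  ],
)

```text
clock: 2.1
tool_pos: [0.5426, 0.0367, 0.2606]
tcp_rot: [-3.139, -0.051, -0.0]
wrist_force: [-0.2, -0.7, -0.4]
width: -0.0
```

```bash
python3 - <<'E'
from h import *
s=env.state();print(s['clock'],s['tool_pos'],cv2.Rodrigues(s['tcp_rot'])[0].round(3),s['wrist_force'],s['width'])
grab('wrist','w1')
E
```

```text
2.1 [0.5426149  0.03666904 0.26060474] [[ 0.999  0.033  0.   ]
 [ 0.033 -0.999  0.003]
 [ 0.    -0.003 -1.   ]] [-0.22925452 -0.74406228 -0.3777791 ] -4.3157653747000043e-05
```

View pics/w1.png

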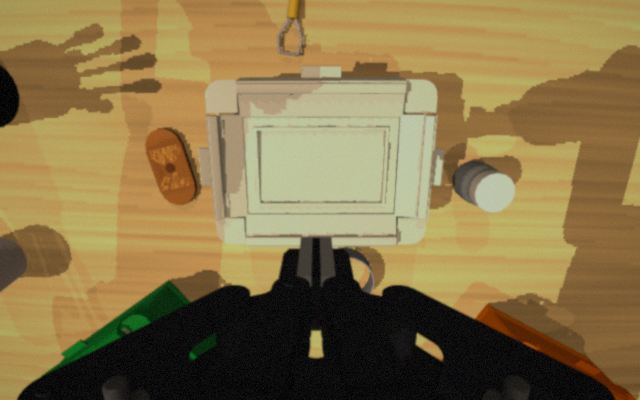

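The wrist view shows the whole lid: back corners (205,80) and (437,80), front corners (218,245) and (425,245). The closed tip is at (316,238).

```bash
python3 - <<'E'
from h import *
z=load('w1')
im=z['im'].astype(int)
m=((im.min(2)>110)&((im.max(2)-im.min(2))<75)).astype(np.uint8)
m[:60]=0;m[252:]=0;m[:,:190]=0;m[:,450:]=0
m=cv2.morphologyEx(m,cv2.MORPH_OPEN,np.ones((31,31)),borderValue=0) if 0 else m
cv2.imwrite('pics/m.png',m*255)
w=ray(z,[(205.5,80),(437,80),(425.5,245),(217.5,245)],0.084)
print(w.round(4),w.mean(0))
print(np.linalg.norm(w-np.roll(w,-1,0),axis=1))
a=(w[0]+w[3]-w[1]-w[2]);print('yaw',np.degrees(np.arctan2(-a[0],a[1])))
b=(w[0]+w[1]-w[3]-w[2]);print('x',np.degrees(np.arctan2(b[1],b[0])))
# inner panel corners at .083
w=ray(z,[(245,116),(398,116),(393,214),(248,215)],0.083)
print(w.mean(0),np.linalg.norm(w-np.roll(w,-1,0),axis=1))
W=cloud(z)
for u,v in[(321,165),(420,90),(220,90),(320,85),(320,95),(425,160),(430,160),(212,160)]:print(u,v,W[v,u].round(4))
cv2.imwrite('pics/w1c.png',cv2.resize(z['im'][60:270,180:460,::-1],None,fx=2.8,fy=2.8,interpolation=cv2.INTER_CUBIC))
E
```

```text
[[ 0.6232  0.1376  0.084 ]
 [ 0.6299 -0.0668  0.084 ]
 [ 0.4718 -0.0752  0.084 ]
 [ 0.4649  0.134   0.084 ]] [0.54746987 0.03240049 0.084     ]
[0.20447168 0.15830884 0.2093443  0.15833235]
yaw 1.876474088026234
x 2.1833940375002796
[0.54780503 0.03281256 0.083     ] [0.13863542 0.0939925  0.14209849 0.09507642]
321 165 [0.5495 0.0328 0.0817]
420 90 [ 0.6208 -0.0529  0.0828]
220 90 [0.615  0.1252 0.0831]
320 85 [0.6215 0.0365 0.0947]
320 95 [0.6132 0.0361 0.0875]
425 160 [ 0.5599 -0.0608  0.0944]
430 160 [ 0.5603 -0.0649  0.0958]
212 160 [0.5536 0.1319 0.0944]
```

View pics/w1c.png

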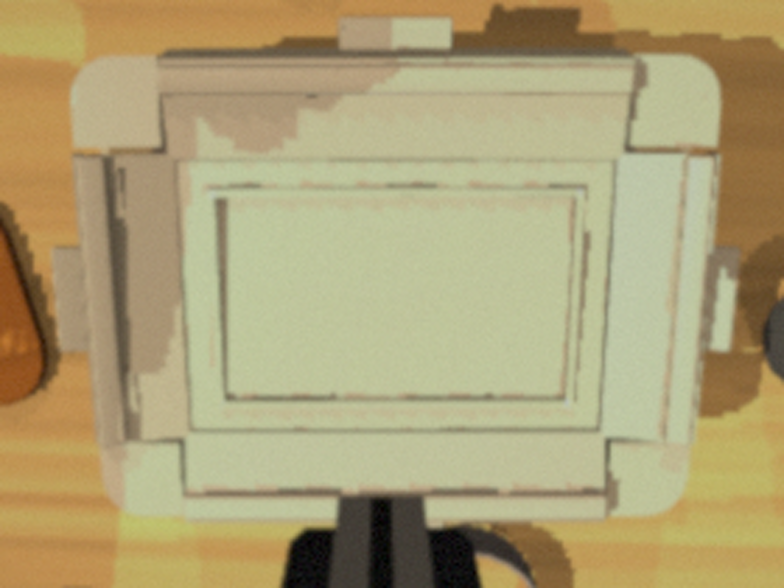

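Box centre is ≈(0.547, 0.032) and its yaw ≈2°, which matches the tool yaw. Right side first.

>>> play_rows(
  targets=[
    {"translation": [0.2,3.4,0],"twist": [0,0,0]},
    {"translation": [0.2,3.4,0],"twist": [0,0,0]},
    {"translation": [0,3.3,2],"twist": [0,0,0]},
    {"translation": [0,0,4],"twist": [0,0,0]},
    {"translation": [0,0,4],"twist": [0,0,0]},
    {"translation": [0,0,4],"twist": [0,0,0]},
    {"translation": [0,0,1.6],"twist": [0,0,0]},
    {"translation": [0,0,0],"twist": [0,0,0]},
    {"translation": [0,0,0],"twist": [0,0,0]},
  ],
)

```text
clock: 2.9
tool_pos: [0.5467, -0.0699, 0.1045]
tcp_rot: [-3.141, -0.043, 0.004]
wrist_force: [1.1, 0.5, -0.4]
width: -0.0002
```

```bash
python3 - <<'E'
from h import *
s=env.state();print(s['clock'],s['tool_pos'],cv2.Rodrigues(s['tcp_rot'])[0].round(3),s['wrist_force'],s['width'])
c=np.array([.547,.032]);t=np.radians(2);R=np.array([[np.cos(t),-np.sin(t)],[np.sin(t),np.cos(t)]])
print('box xy',(R.T@(s['tool_pos'][:2]-c)).round(4))
grab('wrist','w2')
E
```

```text
2.9 [ 0.54671805 -0.06991365  0.10450645] [[ 1.     0.027 -0.003]
 [ 0.027 -1.     0.001]
 [-0.003 -0.001 -1.   ]] [ 1.13539636  0.49426713 -0.41337534] -0.00023769760037027624
box xy [-0.0038 -0.1018]
```

View pics/w2.png

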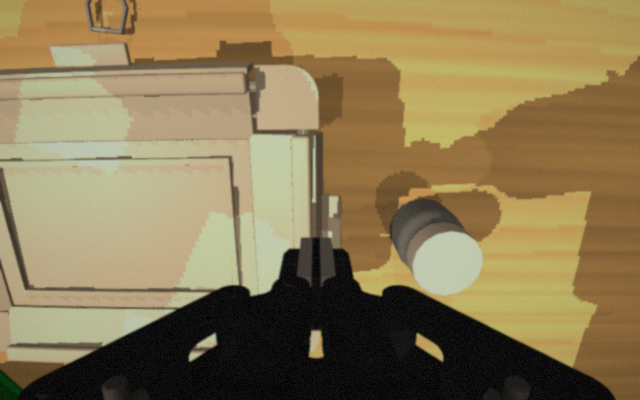

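The tip (316,240) is about 5 mm outboard of the right bead (292–315, 135). I'll shift inward, then press in small steps.

>>> play_rows(
  targets=[
    {"translation": [0.4,-0.5,0],"twist": [0,0,0]},
    {"translation": [0,0,0],"twist": [0,0,0]},
    {"translation": [0,0,0.4],"twist": [0,0,0]},
    {"translation": [0,0,0.4],"twist": [0,0,0]},
    {"translation": [0,0,0.2],"twist": [0,0,0]},
    {"translation": [0,0,0.1],"twist": [0,0,0]},
    {"translation": [0,0,0],"twist": [0,0,0]},
  ],
)

```text
clock: 3.53
tool_pos: [0.5522, -0.0647, 0.0949]
tcp_rot: [3.14, 0.044, 0.001]
wrist_force: [-2.4, -0.3, 6.4]
width: 0.0003
```

>>> play_rows(
  targets=[
    {"translation": [0,0,0.15],"twist": [0,0,0]},
    {"translation": [0,0,0.15],"twist": [0,0,0]},
    {"translation": [0,0,0],"twist": [0,0,0]},
  ],
)

```text
clock: 3.78
tool_pos: [0.5517, -0.0644, 0.0912]
tcp_rot: [3.141, 0.044, -0.0]
wrist_force: [0.4, 0.1, -1.2]
width: 0.0
```

Force reached 6 N and then vanished, which suggests it snapped. I'll confirm at the hard stop, then lift.

>>> play_rows(
  targets=[
    {"translation": [0,0,0.15],"twist": [0,0,0]},
    {"translation": [0,0,0.05],"twist": [0,0,0]},
    {"translation": [0,0,0],"twist": [0,0,0]},
  ],
)

```text
clock: 4.03
tool_pos: [0.5515, -0.064, 0.089]
tcp_rot: [-3.141, -0.044, 0.001]
wrist_force: [0.5, -0.2, 0.4]
width: -0.0004
```

>>> play_rows(
  targets=[
    {"translation": [0,0,-2],"twist": [0,0,0]},
    {"translation": [0,0,-2],"twist": [0,0,0]},
    {"translation": [1.8,-2.5,0],"twist": [0,0,0]},
    {"translation": [1.8,-2.5,0],"twist": [0,0,0]},
    {"translation": [1.8,-2.4,0],"twist": [0,0,0]},
    {"translation": [1.5,-2.4,0],"twist": [0,0,0]},
    {"translation": [0,0,2],"twist": [0,0,0]},
    {"translation": [0,0,0],"twist": [0,0,0]},
    {"translation": [0,0,0],"twist": [0,0,0]},
  ],
)

```text
clock: 4.78
tool_pos: [0.6163, 0.0359, 0.1074]
tcp_rot: [-3.141, -0.045, 0.007]
wrist_force: [0.1, -0.7, 0.1]
width: 0.0002
```

```bash
python3 - <<'E'
from h import *
s=env.state();print(s['clock'],s['tool_pos'],s['wrist_force'])
c=np.array([.547,.032]);t=np.radians(2);R=np.array([[np.cos(t),-np.sin(t)],[np.sin(t),np.cos(t)]])
print('box xy',(R.T@(s['tool_pos'][:2]-c)).round(4))
grab('top','t3')
z=load('t3');cv2.imwrite('pics/t3c.png',cv2.resize(z['im'][95:250,240:395,::-1],None,fx=3.8,fy=3.8,interpolation=cv2.INTER_CUBIC))
grab('side','s3')
z=load('s3');cv2.imwrite('pics/s3c.png',cv2.resize(z['im'][140:260,260:420,::-1],None,fx=4.5,fy=4.5,interpolation=cv2.INTER_CUBIC))
E
```

```text
4.7833 [0.61626394 0.03592017 0.10742359] [ 0.13234326 -0.71704111  0.08873175]
box xy [0.0694 0.0015]
```

View pics/s3c.png

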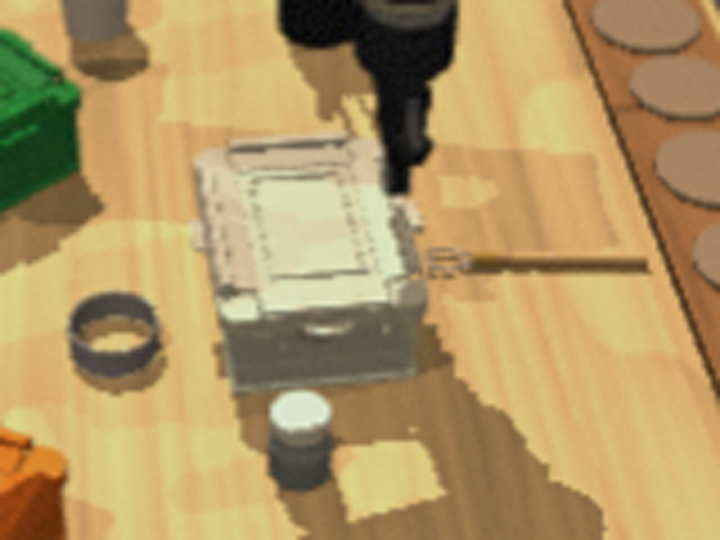

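The right rim (near side, crop y≈300) lies flat, and the tip is over the back rim. Pressing the back.

>>> play_rows(
  targets=[
    {"translation": [0.3,0,0.3],"twist": [0,0,0]},
    {"translation": [0,0,0.4],"twist": [0,0,0]},
    {"translation": [0,0,0.3],"twist": [0,0,0]},
    {"translation": [0,0,0.2],"twist": [0,0,0]},
    {"translation": [0,0,0.1],"twist": [0,0,0]},
    {"translation": [0,0,0.1],"twist": [0,0,0]},
    {"translation": [0,0,0],"twist": [0,0,0]},
  ],
)

```text
clock: 5.47
tool_pos: [0.6209, 0.0354, 0.0958]
tcp_rot: [3.141, 0.044, -0.001]
wrist_force: [-3.4, -0.7, 5.5]
width: 0.0
```

>>> play_rows(
  targets=[
    {"translation": [0,0,0.1],"twist": [0,0,0]},
    {"translation": [0,0,0.15],"twist": [0,0,0]},
    {"translation": [0,0,0],"twist": [0,0,0]},
  ],
)

```text
clock: 5.72
tool_pos: [0.6216, 0.0356, 0.0933]
tcp_rot: [3.141, 0.044, 0.002]
wrist_force: [1.1, -1.1, 1.8]
width: -0.0001
```

>>> play_rows(
  targets=[
    {"translation": [0,0,0.15],"twist": [0,0,0]},
    {"translation": [0,0,0.1],"twist": [0,0,0]},
    {"translation": [0,0,0],"twist": [0,0,0]},
  ],
)

```text
clock: 5.97
tool_pos: [0.6205, 0.0358, 0.0896]
tcp_rot: [-3.141, -0.044, 0.002]
wrist_force: [0.0, 0.9, 0.6]
width: 0.0003
```

>>> play_rows(
  targets=[
    {"translation": [0,0,0.1],"twist": [0,0,0]},
    {"translation": [0,0,0],"twist": [0,0,0]},
    {"translation": [0,0,-2],"twist": [0,0,0]},
    {"translation": [0,0,-2],"twist": [0,0,0]},
    {"translation": [-1.9,-2.4,0],"twist": [0,0,0]},
    {"translation": [-1.9,-2.4,0],"twist": [0,0,0]},
    {"translation": [-1.8,-2.4,0],"twist": [0,0,0]},
    {"translation": [-1.8,-2.3,0],"twist": [0,0,0]},
    {"translation": [0,0,2],"twist": [0,0,0]},
    {"translation": [0,0,0],"twist": [0,0,0]},
  ],
)

```text
clock: 6.8
tool_pos: [0.5414, 0.1297, 0.1065]
tcp_rot: [3.141, 0.048, -0.007]
wrist_force: [-1.3, -1.2, 0.1]
width: -0.0
```

```bash
python3 - <<'E'
from h import *
s=env.state();print(s['clock'],s['tool_pos'],s['wrist_force'])
c=np.array([.547,.032]);t=np.radians(2);R=np.array([[np.cos(t),-np.sin(t)],[np.sin(t),np.cos(t)]])
print('box xy',(R.T@(s['tool_pos'][:2]-c)).round(4))
grab('wrist','w4')
E
```

```text
6.8 [0.54138518 0.12967701 0.1064556 ] [-1.26774745 -1.18226119  0.13315975]
box xy [-0.0022  0.0978]
```

View pics/w4.png

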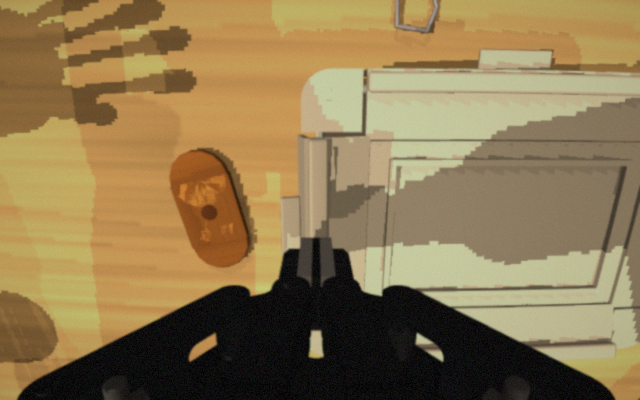

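The tip (316,240) is centred on the left bead (300–330, 140–235), and the back rim now looks flat. Pressing the left.

>>> play_rows(
  targets=[
    {"translation": [0.1,0,0.3],"twist": [0,0,0]},
    {"translation": [0,0,0.4],"twist": [0,0,0]},
    {"translation": [0,0,0.3],"twist": [0,0,0]},
    {"translation": [0,0,0.2],"twist": [0,0,0]},
    {"translation": [0,0,0.1],"twist": [0,0,0]},
    {"translation": [0,0,0.1],"twist": [0,0,0]},
    {"translation": [0,0,0],"twist": [0,0,0]},
  ],
)

```text
clock: 7.43
tool_pos: [0.5457, 0.1282, 0.0959]
tcp_rot: [3.141, 0.044, 0.0]
wrist_force: [-2.8, -1.0, 4.2]
width: 0.0004
```

>>> play_rows(
  targets=[
    {"translation": [0,0,0.15],"twist": [0,0,0]},
    {"translation": [0,0,0.15],"twist": [0,0,0]},
    {"translation": [0,0,0],"twist": [0,0,0]},
  ],
)

```text
clock: 7.68
tool_pos: [0.5456, 0.1288, 0.0926]
tcp_rot: [-3.141, -0.044, -0.001]
wrist_force: [-0.2, -0.4, -0.3]
width: -0.0003
```

>>> play_rows(
  targets=[
    {"translation": [0,0,0.1],"twist": [0,0,0]},
    {"translation": [0,0,0],"twist": [0,0,0]},
  ],
)

```text
clock: 7.85
tool_pos: [0.5453, 0.1285, 0.091]
tcp_rot: [3.141, 0.044, -0.0]
wrist_force: [-0.1, -0.1, 0.1]
width: 0.0001
```

>>> play_rows(
  targets=[
    {"translation": [0,0,0.2],"twist": [0,0,0]},
    {"translation": [0,0,0],"twist": [0,0,0]},
    {"translation": [0,0,-2],"twist": [0,0,0]},
    {"translation": [0,0,-2],"twist": [0,0,0]},
    {"translation": [-1.8,2.4,0],"twist": [0,0,0]},
    {"translation": [-1.8,2.4,0],"twist": [0,0,0]},
    {"translation": [-1.8,2.4,0],"twist": [0,0,0]},
    {"translation": [-1.7,2.4,0],"twist": [0,0,0]},
    {"translation": [0,0,2],"twist": [0,0,0]},
    {"translation": [0,0,0],"twist": [0,0,0]},
  ],
)

```text
clock: 8.68
tool_pos: [0.4746, 0.0297, 0.1069]
tcp_rot: [-3.141, -0.04, 0.006]
wrist_force: [-1.5, 1.1, -0.4]
width: -0.0001
```

```bash
python3 - <<'E'
from h import *
s=env.state();print(s['clock'],s['tool_pos'],s['wrist_force'])
c=np.array([.547,.032]);t=np.radians(2);R=np.array([[np.cos(t),-np.sin(t)],[np.sin(t),np.cos(t)]])
print('box xy',(R.T@(s['tool_pos'][:2]-c)).round(4))
grab('wrist','w5')
E
```

```text
8.6833 [0.47463371 0.02972956 0.10691784] [-1.54303949  1.08512307 -0.44708143]
box xy [-0.0724  0.0003]
```

View pics/w5.png

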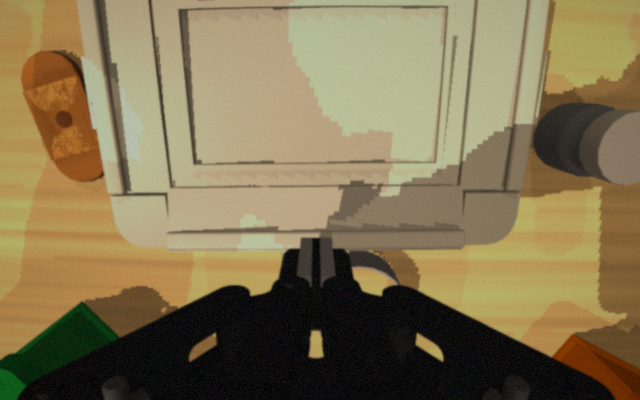

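The tip (316,240) is over the front bead (rows 231–249), at mid-length. Pressing the front.

>>> play_rows(
  targets=[
    {"translation": [0,0,0.3],"twist": [0,0,0]},
    {"translation": [0,0,0.4],"twist": [0,0,0]},
    {"translation": [0,0,0.3],"twist": [0,0,0]},
    {"translation": [0,0,0.2],"twist": [0,0,0]},
    {"translation": [0,0,0.1],"twist": [0,0,0]},
    {"translation": [0,0,0.1],"twist": [0,0,0]},
    {"translation": [0,0,0],"twist": [0,0,0]},
  ],
)

```text
clock: 9.32
tool_pos: [0.4772, 0.031, 0.0958]
tcp_rot: [-3.141, -0.045, 0.0]
wrist_force: [-2.2, 1.0, 4.4]
width: 0.0001
```

>>> play_rows(
  targets=[
    {"translation": [0,0,0.15],"twist": [0,0,0]},
    {"translation": [0,0,0.15],"twist": [0,0,0]},
    {"translation": [0,0,0],"twist": [0,0,0]},
  ],
)

```text
clock: 9.57
tool_pos: [0.477, 0.0309, 0.0924]
tcp_rot: [-3.141, -0.045, 0.0]
wrist_force: [0.5, -0.9, -0.4]
width: -0.0002
```

>>> play_rows(
  targets=[
    {"translation": [0,0,0.15],"twist": [0,0,0]},
    {"translation": [0,0,0.15],"twist": [0,0,0]},
    {"translation": [0,0,0],"twist": [0,0,0]},
  ],
)

```text
clock: 9.82
tool_pos: [0.4772, 0.0307, 0.089]
tcp_rot: [3.141, 0.044, 0.0]
wrist_force: [0.5, -0.2, -0.5]
width: 0.0001
```

>>> play_rows(
  targets=[
    {"translation": [0,0,-3],"twist": [0,0,0]},
    {"translation": [0,0,-4],"twist": [0,0,0]},
    {"translation": [0,0,-4],"twist": [0,0,0]},
    {"translation": [0,0,-4],"twist": [0,0,0]},
    {"translation": [0,0,-2],"twist": [0,0,0]},
    {"translation": [-3,0,0],"twist": [0,0,0]},
    {"translation": [-2,0,0],"twist": [0,0,0]},
    {"translation": [0,0,0],"twist": [0,0,0]},
    {"translation": [0,0,0],"twist": [0,0,0]},
  ],
)

```text
clock: 10.57
tool_pos: [0.4269, 0.0293, 0.2595]
tcp_rot: [3.141, 0.044, 0.002]
wrist_force: [0.9, -0.4, 0.1]
width: 0.0001
```

```bash
python3 - <<'E'
from h import *
s=env.state();print(s['clock'],s['tool_pos'],s['wrist_force'])
grab('wrist','w6');grab('side','s6');grab('top','t6')
c=np.array([.547,.032]);t=np.radians(2);R=np.array([[np.cos(t),-np.sin(t)],[np.sin(t),np.cos(t)]])
for tag in('w1','w6'):
    W=cloud(load(tag));B=(W[...,:2]-c)@R;h=W[...,2]
    for n,(x,y,dx,dy) in dict(front=(-.073,0,.003,.06),back=(.073,0,.003,.06),left=(0,.098,.035,.003),right=(0,-.098,.035,.003),mid=(0,0,.03,.03),c1=(.062,.09,.008,.006),c2=(.062,-.09,.008,.006)).items():
        m=(abs(B[...,0]-x)<dx)&(abs(B[...,1]-y)<dy)&(h>.06)&(h<.12)
        print(tag,n,m.sum(),np.round(np.median(h[m]),4) if m.any() else None)
E
```

```text
10.5667 [0.4269468  0.02925869 0.25947851] [ 0.87682315 -0.39303801  0.06573994]
w1 front 359 0.0946
w1 back 973 0.0945
w1 left 484 0.0946
w1 right 399 0.0948
w1 mid 3986 0.0823
w1 c1 237 0.0831
w1 c2 250 0.0831
w6 front 910 0.0883
w6 back 0 None
w6 left 590 0.0879
w6 right 532 0.088
w6 mid 5097 0.0822
w6 c1 0 None
w6 c2 0 None
```

View pics/w6.png

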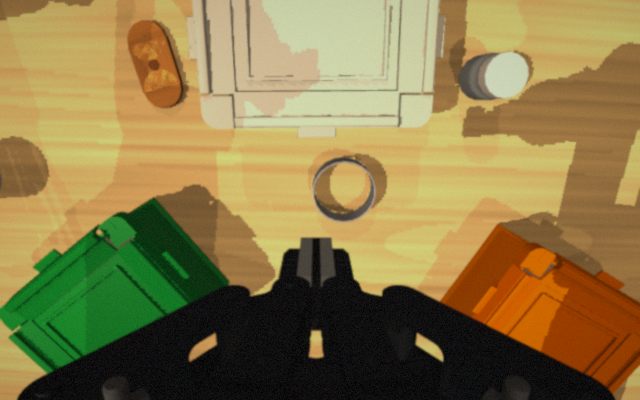

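View pics/t6.png

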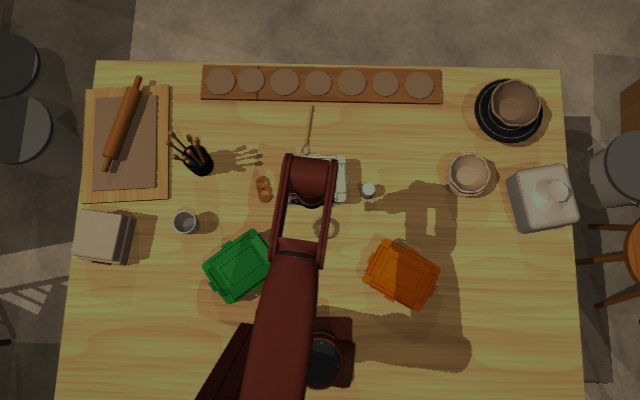

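Front, left and right have dropped about 6.5 mm and read shut. The back rim is outside this view, so I'll move over the box to check it.

>>> play_rows(
  targets=[
    {"translation": [4,0,0],"twist": [0,0,0]},
    {"translation": [4,0,0],"twist": [0,0,0]},
    {"translation": [4,0,0],"twist": [0,0,0]},
    {"translation": [0,0,0],"twist": [0,0,0]},
    {"translation": [0,0,0],"twist": [0,0,0]},
    {"translation": [0,0,0],"twist": [0,0,0]},
  ],
)

```text
clock: 11.22
tool_pos: [0.5469, 0.0327, 0.258]
tcp_rot: [-3.141, -0.044, 0.004]
wrist_force: [-0.4, 0.5, -0.2]
width: -0.0001
```

```bash
python3 - <<'E'
from h import *
s=env.state();print(s['clock'],s['tool_pos'],s['wrist_force'])
grab('wrist','w7')
c=np.array([.547,.032]);t=np.radians(2);R=np.array([[np.cos(t),-np.sin(t)],[np.sin(t),np.cos(t)]])
for tag in('w7',):
    W=cloud(load(tag));B=(W[...,:2]-c)@R;h=W[...,2]
    for n,(x,y,dx,dy) in dict(front=(-.073,0,.003,.06),back=(.073,0,.003,.06),left=(0,.098,.035,.003),right=(0,-.098,.035,.003),mid=(0,0,.03,.03)).items():
        m=(abs(B[...,0]-x)<dx)&(abs(B[...,1]-y)<dy)&(h>.06)&(h<.12)
        print(tag,n,m.sum(),np.round(np.median(h[m]),4) if m.any() else None)
E
```

```text
11.2167 [0.54687534 0.03270687 0.25801536] [-0.36984921  0.5190446  -0.24324173]
w7 front 448 0.0882
w7 back 981 0.0881
w7 left 480 0.0882
w7 right 468 0.0883
w7 mid 3973 0.0823
```

View pics/w7.png

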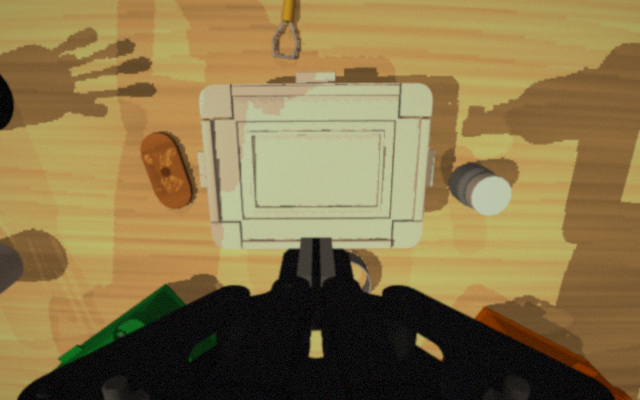

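All four beads read 88 mm, against 94.5 mm before pressing. The lid (200–432, 83–247) and the things around it are in place, and the tool is clear of everything.

```bash
python3 - <<'E'
from h import *
print(ticket.finish_job())
E
```

```text
the job is handed in; nothing more can be done
None
```

I pressed the lid's rim down with the shut fingertips in the order right, back, left, front, and handed the job in at about 11.3 s. On every side the force rose to about 4–6 N and then fell away as the section snapped shut.

- **Rim heights:** the last wrist-camera depth check put all four beads at about 88 mm, down from about 94.5 mm. That matches shut, allowing for the roughly 1 mm low reading of the depth.
- **Box and other things:** the before and after pictures show no visible shift of the box or anything else. I judged this by eye, without measuring the shift. The cutter was partly hidden behind the gripper in the last wrist view, but was clear in the one before.
- **Touching:** the tool was well above everything at hand-in, with wrist force near zero.

No check failed. The only disagreement was about 3 mm in the box centre between the top and wrist cameras; I went mainly by the wrist view.

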